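# Set the push pad of a grooming-bench dispenser so that a 12 N press is enough

### The arm

A 6-joint arm with a two-finger parallel gripper is mounted at the origin on the work surface. World frame = base frame: x ahead of the robot, y to its left, z up, the work surface at z = 0. Lengths are in m, angles in rad, forces in N, time in s.
With the tool pointing down it reaches from about 0.35 to 0.975 m from the base axis. Payload 4.9 kg.
Tool frame: the origin (TCP) lies at the very end of the fingers, on their centre line; the grasp point (between the pads) lies 19 mm behind it; z points along the fingers, x is the direction in which the jaws open and shut, and the axes are right-handed (so a half turn about z gives the same grasp; the last joint's range is limited). The gripper opens to 85 mm and grips with 20 to 120 N. Pads are 22 mm wide; open, the fingers measure 114 mm over their backs; the gripper's body (76 mm by 85 mm) begins 54 mm behind the grasp point. The pads swing forward as they close: fully open they stand 13 mm farther back than shut.
Start: joints at [1.198, 0.053, 1.613, -0, 1.476, -0.119], TCP at [0.157, 0.605, 0.231] pointing down, gripper open.
Joint ranges: [-3.01, 3.01], [-1.01, 2.22], [0.06, 2.58], [-1.02, 4.17], [0.09, 2.62], [-3.14, 3.14]. Speed limits (rad/s): [2.57, 2.57, 3.14, 3.14, 3.14, 3.14].

### API

Orientations are given as a rotation vector (axis times angle).
In Python, from bench import * gives the robot as it stands. The module is installed in compiled form; this text tells all that it offers.
- The arm moves only by the tool servo_tool, never from a script. Its arguments are lists of equal length, an entry for each row: "translation": the shift along the tool's x, y, z in units of 0.1 m (1.0 is 0.1 m), a list of three; "twist": the turn, a rotation vector about the tool's x, y, z in units of 180 degrees (1.0 is 180 degrees), a list of three. A call has 1 to 5 rows; each row is the pose to reach, as a shift and turn from the pose commanded when the call began, along the tool's axes at that moment, turning the shorter way round; what a row does not reach only later rows make up. A row lasts 1/10 s, in which the tool goes at most 50 mm and 8.59 degrees, less where a joint would pass 70% of its speed; a pose out of reach is approached as far as the arm can. A call with a number of a shift or a turn outside -1 to 1 is refused whole. A call with a gripper value outside its range is refused whole. "gripper" is the closure, from 0 (fully open) to 1 (shut), set as the call begins (left out, the last holds). The fingers move at their own pace and stop on an object; "force" is the grip in N (left out, the last holds). Time passes only in rows, so rows that repeat a pose let the fingers close. It gives the time, the measured TCP pose, the force and the opening at its end, in the units of the state.
- state(): the state, without advancing time (a new reading comes with each control period).
- grab_frame(name): name is "side" or "top" or "wrist"; returns (picture, depth): 420x560x3 uint8, red, green, blue; 420x560 float32, m along the optical axis (not along the pixel's ray), 0 where there is no reading.
- camera_params(name): a dict with "intrinsics" (3x3 intrinsics, pixels), "pose" (4x4, takes a point from camera to world coordinates); the wrist camera has in their place "T_tool_cam" (4x4, takes a point from camera to tool coordinates, whose origin is the TCP and whose axes are the tool frame's). Camera axes: x right, y down, z forward; pixel columns grow to the right and rows downward; lengths in m; the calibration is good to about 2 mm. A picture is of the moment at which its call begins: read the wrist's pose just before it. camera_params takes no time and is no camera call.
- sign_off(): hands the job in, once; it reports no verdict.
The state is a dict: "time": time; "joint_positions": joint angles; "joint_vel": joint speeds; "tau": joint torques, N m; "position": TCP position; "ee_rot": TCP orientation; "wrist_force": force on the tool from outside, world axes, zero at the start; "wrist_torque": the same for the moment, N m; "width": finger opening in m.
Only numpy, scipy, OpenCV 4.12 (cv2) and the standard library are available. Lean on these libraries where they do the work, as an engineer would, in place of code of your own. Each camera call takes 0.05 s, during which the arm holds its last target. There are 200 camera calls.

### The job

The dispenser's steel push arm is too hard to push. Press straight down on top of the orange push pad with 12 N and hold about a second to see how far the arm's tip sinks, then slide the pad along the arm until that same 12 N press on it, again held about a second, brings the tip level with the red line on the gauge. Never press the arm down with more than 18 N, leave the brush, canister and combs alone, and let go at the end so that the arm springs back up.

Things in the scene. Friction and masses are not known exactly. Their poses are not given: they have to be found in the camera images.
- dispenser: brushed steel push dispenser on a spruce stand fixed to the bench (base 418 x 100 x 18 mm). Origin on the bench below the push arm's root (hinge); z up; the arm points along -x. Housing 100 mm wide (y), from x = 0 to 130 mm, its 130 mm wide back board ends at x = 149 mm; both tops 176 mm above the bench. The gauge post stands at x = -244 mm
- push_arm (a joint): angle of the push arm (steel strip 220 x 22 x 5 mm) about its root, rad: 0 = level at its upper stop, 140 mm above the bench; grows as it is pressed down; 0.45 = lower stop. Pressed with F newtons at L metres from the root it sinks to about (F x L - T) / 5.0 rad. T, how hard the arm is, differs every time (about 0.05 to 0.8 N m) and cannot be seen; at first it is always too hard
- push_tip (a point): end of the push arm (black band), 220 mm from the root; moves with the arm; 140 mm above the bench when the arm is up
- gauge_mark (a point): middle of the red line (4 mm high, 36 mm wide) across the white gauge post (22 wide, 6 thick, top 170 mm above the bench) just beyond the arm's tip; 90 mm above the bench, so 50 mm below the tip's place when the arm is up; black ticks are 10 mm apart
- push_pad (a joint): position of the orange push pad along the arm, m: 0 = its middle is 65 mm from the arm's root, grows as it slides towards the tip, to 0.115 (180 mm from the root). It starts near the root, takes about 10 N to slide and stays where it is left. Farther out it makes the arm easier to push
- pad_top (a point): top of the orange push pad, where to press: a saddle round the arm, 30 mm long along the arm and 36 mm wide across it, its flat sides 20 mm high (130 to 150 mm above the bench with the arm up, can be pinched across the arm), with a half-round rib of 6 mm radius across the top; this point is 156 mm above the bench when the arm is up and moves with the pad
- bath_brush: loose blue silicone bath brush, 120 x 62 x 48 mm, bristles down, origin under its centre; not to be disturbed
- treat_canister: loose red plastic treat canister with a closed hinged lid, 94 mm across, 110 mm high, origin under its centre; not to be disturbed
- comb_a: loose steel comb, 180 x 34 x 4 mm, lying on the bench under the other comb, origin under its centre; not to be disturbed
- comb_b: loose steel comb of the same size lying crosswise on comb_a; not to be disturbed

How it is judged:
On the way, in this order (a step that is already met when the one before it is completed fails the run):
1. the push pad is test-pressed with 12 N (11 to 13 N) for 0.4 s (contact force between the fingers and push_pad between 11 and 13 N), for 0.4 s.
2. a 12 N press (11 to 13 N) on the push pad holds the tip within 4 mm of the red line's height for 0.4 s (all of step 1 and z of push_tip in the frame of gauge_mark between -0.004 and 0.004 m), for 0.4 s.
At the end, for the whole second after the job is handed in: The arm has sprung back up (tip more than 42 mm above the red line) and is still, the pad is still moved out (reading above 0.018), and the brush, canister and combs are within 15 mm of where they were (z of push_tip in the frame of gauge_mark above 0.042 m and velocity of joint push_arm between -0.05 and 0.05 rad/s and value of joint push_pad above 0.018 m and distance of each of bath_brush, treat_canister, comb_a, comb_b from where it was at the start of the episode below 0.015 m); the robot touches nothing.
It fails at once if the push arm is pressed down with more than 18 N (contact force between the fingers and push_arm above 18 N and value of joint push_arm above 0.08 rad).
It fails at once if the bath_brush is shifted by more than 15 mm (distance of bath_brush from where it was at the start of the episode above 0.015 m).
It fails at once if the treat_canister is shifted by more than 15 mm (distance of treat_canister from where it was at the start of the episode above 0.015 m).
It fails at once if the comb_a is shifted by more than 15 mm (distance of comb_a from where it was at the start of the episode above 0.015 m).
It fails at once if the comb_b is shifted by more than 15 mm (distance of comb_b from where it was at the start of the episode above 0.015 m).
It also fails if it takes over 64 s, if anything falls off the work surface, if the arm or the gripper's body presses on something with over 40 N, if the wrist force passes 120 N, or if a joint passes its speed limit or range.

## Working session

There is one attempt and no reset: what is moved stays moved. The work goes in short steps, Python scripts to look and compute and a tool call to move; the robot and the scene stay as the last step left them, time stands still between calls to the robot, and variables do not carry over. Pictures are saved under pics/ and viewed, about 8 in all and at most 12, crops included, and the job is handed in when it is done.

Besides the shell and the picture viewer there is one more tool, called after "Emit:" as a command line: name --argument value ..., lists and objects as JSON in quotes. servo_tool: Moves the arm, as the interface text tells. Its arguments: {"type":"object","properties":{"translation":{"type":"array"},"twist":{"type":"array"},"gripper":{"type":"number"},"force":{"type":"number"}},"required":["translation","twist"]}

```bash
mkdir -p pics
python3 - <<'E'
from bench import *
import cv2,numpy as np
np.set_printoptions(precision=4,suppress=True)
s=state();print(s)
for n in("side","top"):
    p,d=grab_frame(n);cv2.imwrite(f"pics/{n}0.png",p[:,:,::-1]);np.savez(f"{n}0.npz",p=p,d=d);c=camera_params(n);print(c)
print(camera_params("wrist"))
E
```

```text
{'time': 0.0, 'joint_positions': array([ 1.198 ,  0.0534,  1.6143,  0.    ,  1.476 , -0.119 ]), 'joint_vel': array([-0.0011,  0.0008,  0.0003, -0.0017, -0.0005, -0.    ]), 'tau': array([ -0.0005, -39.3677, -37.018 ,  -0.0002,   0.0071,   0.    ]), 'position': array([0.1567, 0.6044, 0.23  ]), 'ee_rot': array([ 2.4839,  1.9218, -0.0029]), 'wrist_force': array([0.2171, 0.0728, 0.2043]), 'wrist_torque': array([-0.0173,  0.0187, -0.0115]), 'width': 0.08537049819727068}
{'intrinsics': array([[507.0257,   0.    , 274.2908],
       [  0.    , 507.0257, 210.438 ],
       [  0.    ,   0.    ,   1.    ]]), 'pose': array([[-0.9997,  0.0031,  0.0226,  0.5856],
       [-0.0174,  0.5406, -0.8411,  1.1836],
       [-0.0148, -0.8413, -0.5404,  0.8996],
       [ 0.    ,  0.    ,  0.    ,  1.    ]])}
{'intrinsics': array([[498.1102,   0.    , 283.4435],
       [  0.    , 498.1102, 206.3408],
       [  0.    ,   0.    ,   1.    ]]), 'pose': array([[-0.0107, -0.975 ,  0.222 ,  0.3357],
       [-0.9999,  0.0098, -0.0049,  0.0083],
       [ 0.0026, -0.2221, -0.975 ,  1.4723],
       [ 0.    ,  0.    ,  0.    ,  1.    ]])}
{'intrinsics': array([[359.6652,   0.    , 279.8005],
       [  0.    , 359.6652, 208.0138],
       [  0.    ,   0.    ,   1.    ]]), 'T_tool_cam': array([[ 1.    , -0.0006,  0.0009,  0.0008],
       [ 0.0003,  0.9625,  0.2713, -0.069 ],
       [-0.001 , -0.2713,  0.9625, -0.1425],
       [ 0.    ,  0.    ,  0.    ,  1.    ]])}
```

View pics/top0.png

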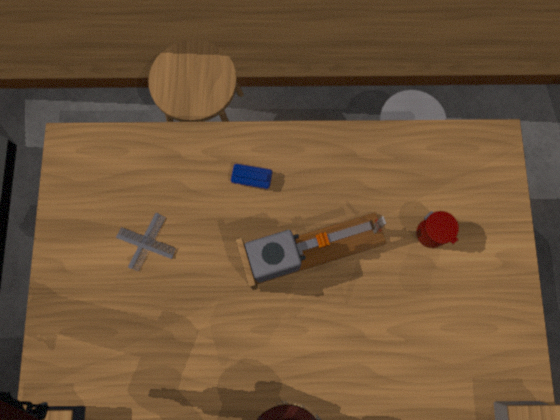

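View pics/side0.png

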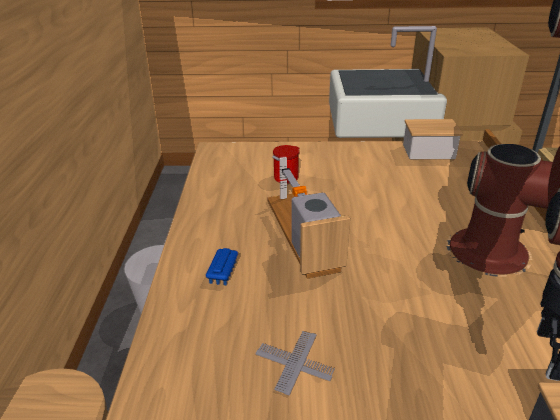

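Top view: pad orange at (322,239), housing about (273,255), arm tip about (378,226), canister (438,229), brush (252,176), combs (146,242). The side view sees the gauge post at about (283,177).

```bash
cat > h.py <<'E'
import numpy as np,cv2
from scipy.spatial.transform import Rotation as R
np.set_printoptions(precision=4,suppress=True)
def cloud(d,K,T):
    v,u=np.mgrid[:d.shape[0],:d.shape[1]]
    P=np.stack([(u-K[0,2])/K[0,0]*d,(v-K[1,2])/K[1,1]*d,d],-1)
    return P@T[:3,:3].T+T[:3,3]
def toolT(s):
    T=np.eye(4);T[:3,:3]=R.from_rotvec(s["ee_rot"]).as_matrix();T[:3,3]=s["position"];return T
def orange(p):
    h=cv2.cvtColor(p,cv2.COLOR_RGB2HSV);return (h[...,0]>4)&(h[...,0]<16)&(h[...,1]>215)&(h[...,2]>150)
E
python3 - <<'E'
from bench import *
from h import *
z=np.load("top0.npz");p,d=z["p"],z["d"];c=camera_params("top");W=cloud(d,c["intrinsics"],c["pose"])
m=orange(p)&(W[...,2]>.12);print("pad",m.sum(),np.median(W[m],0),W[m].min(0),W[m].max(0), p[239,322])
g=np.zeros(d.shape,bool);g[200:270,285:395]=1
a=g&(W[...,2]>.128)&(W[...,2]<.148)&~orange(p);P=W[a]
print(a.sum())
l=cv2.fitLine(P[:,:2].astype(np.float32),cv2.DIST_HUBER,0,.01,.01).ravel();print("arm",l,np.degrees(np.arctan2(l[1],l[0])))
t=(P[:,:2]-l[2:])@l[:2];print(t.min(),t.max(),l[2:]+t.min()*l[:2],l[2:]+t.max()*l[:2],np.median(P[:,2]))
h=np.zeros(d.shape,bool);h[215:300,225:310]=1;h&=(W[...,2]>.165)&(W[...,2]<.19);r=cv2.minAreaRect(W[h][:,:2].astype(np.float32));print("house",r,cv2.boxPoints(r))
q=np.zeros(d.shape,bool);q[200:240,360:400]=1;q&=W[...,2]>.15;print("post",W[q].mean(0) if q.any() else 0,q.sum())
q=(p[...,0]>90)&(p[...,1]<30)&(W[...,2]>.03)&(W[...,0]>.2);print("can",W[q].min(0),W[q].max(0))
s=state();print(toolT(s))
E
```

```text
pad 54 [ 0.5459 -0.0981  0.1512] [ 0.5299 -0.1143  0.1453] [ 0.5624 -0.0873  0.1591] [158  79  11]
642
arm [ 0.2915 -0.9566  0.5506 -0.122 ] -73.05333
-0.12748171517438958 0.14868932413991204 [ 0.5134 -0.0001] [ 0.5939 -0.2643] 0.14147172228285843
house ((0.5030173659324646, 0.0406617671251297), (0.12994498014450073, 0.14904358983039856), 16.567806243896484) [[ 0.4195  0.0936]
 [ 0.462  -0.0493]
 [ 0.5865 -0.0122]
 [ 0.544   0.1306]]
post [ 0.5467 -0.2147  0.3989] 39
can [ 0.3357 -0.4823  0.0662] [0.6256 0.0083 1.4723]
[[ 0.2511  0.968  -0.0007  0.1567]
 [ 0.968  -0.2511 -0.0018  0.6044]
 [-0.0019 -0.0002 -1.      0.2302]
 [ 0.      0.      0.      1.    ]]
```

Emit:
servo_tool --translation '[[-0.33, 0.33, -0.1], [-0.67, 0.67, -0.2], [-1, 1, -0.2], [-1, 1, -0.2]]' --twist '[[0, 0, 0], [0, 0, 0], [0, 0, 0], [0, 0, 0]]' --gripper 1 --force 30

```text
time: 0.5
position: [0.2306, 0.4797, 0.251]
ee_rot: [2.488, 1.916, -0.0]
wrist_force: [0.1, 0.7, -0.1]
width: 0.0284
```

Emit:
servo_tool --translation '[[-0.33, 0.33, 0], [-0.67, 0.67, 0], [-1, 1, 0], [-1, 1, 0]]' --twist '[[0, 0, 0], [0, 0, 0], [0, 0, 0], [0, 0, 0]]'

```text
time: 0.9
position: [0.3022, 0.358, 0.2509]
ee_rot: [2.489, 1.914, -0.0]
wrist_force: [0.2, 0.9, 1.1]
width: 0.0002
```

Emit:
servo_tool --translation '[[-0.33, 0.33, 0], [-0.67, 0.67, 0], [-1, 1, 0], [-1, 1, 0]]' --twist '[[0, 0, 0], [0, 0, 0], [0, 0, 0], [0, 0, 0]]'

```text
time: 1.3
position: [0.3738, 0.2363, 0.251]
ee_rot: [2.49, 1.914, -0.001]
wrist_force: [-1.0, 0.3, 0.3]
width: 0.0
```

Emit:
servo_tool --translation '[[-0.33, 0.33, 0], [-0.67, 0.67, 0], [-1, 1, 0], [-1, 1, 0]]' --twist '[[0, 0, 0], [0, 0, 0], [0, 0, 0], [0, 0, 0]]'

```text
time: 1.7
position: [0.4453, 0.1149, 0.2509]
ee_rot: [2.49, 1.916, -0.001]
wrist_force: [-0.5, 0.9, 0.0]
width: -0.0
```

Emit:
servo_tool --translation '[[-0.33, 0.33, 0], [-0.67, 0.67, 0], [-1, 1, 0], [-1, 1, 0], [-1, 1, 0]]' --twist '[[0, 0, 0.045], [0, 0, 0.09], [0, 0, 0.135], [0, 0, 0.18], [0, 0, 0.225]]'

```text
time: 2.2
position: [0.5159, -0.0037, 0.2506]
ee_rot: [-2.998, -0.933, 0.002]
wrist_force: [0.2, 0.4, -0.8]
width: -0.0
```

Emit:
servo_tool --translation '[[-0.1, 0.4, 0], [-0.2, 0.7, 0.2], [-0.3, 0.95, 0.4], [-0.3, 0.95, 0.4]]' --twist '[[0, 0, 0.035], [0, 0, 0.07], [0, 0, 0.099], [0, 0, 0.099]]'

```text
time: 2.6
position: [0.5443, -0.0993, 0.2072]
ee_rot: [-3.104, -0.464, 0.009]
wrist_force: [-0.2, 0.5, -1.1]
width: 0.0
```

Run:
```python
from bench import *
from h import *
s=state();p,d=grab_frame("wrist");cv2.imwrite("pics/w1.png",p[:,:,::-1])
c=camera_params("wrist");T=toolT(s);W=cloud(d,c["intrinsics"],T@c["T_tool_cam"])
print(s["position"],T[:3,0],s["wrist_force"],s["joint_positions"])
m=orange(p)&(W[...,2]>.12);print("pad",m.sum(),np.median(W[m],0),W[m].min(0),W[m].max(0))
r=cv2.minAreaRect(W[m][:,:2].astype(np.float32));print(r)
np.savez("w1.npz",p=p,d=d,W=W)
```

```text
[ 0.5443 -0.0993  0.2072] [ 0.9562  0.2927 -0.0054] [-0.2179  0.4518 -1.0578] [-0.315  -0.0981  1.8017  0.0001  1.4446 -0.6121]
pad 2337 [ 0.5432 -0.0969  0.1505] [ 0.5238 -0.1186  0.131 ] [ 0.5649 -0.0331  0.35  ]
((0.5364787578582764, -0.074017733335495), (0.03600194677710533, 0.08497323840856552), 18.040491104125977)
```

View pics/w1.png

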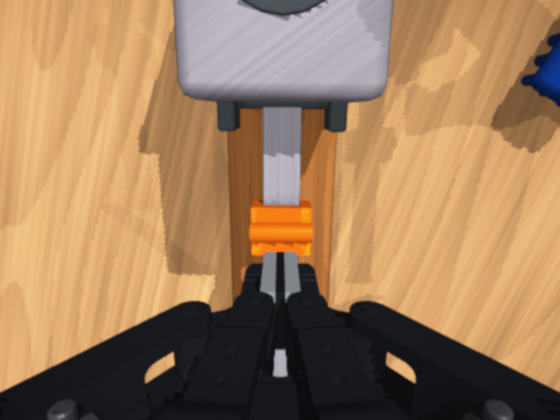

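Wrist view: housing at top, arm vertical at column ~282, pad at (281,228) with the rib at rows 220-242; the closed fingertips are at (281,258).

Run:
```python
from bench import *
from h import *
z=np.load("w1.npz");p,W=z["p"],z["W"];m=orange(p)&(W[...,2]>.12)&(W[...,2]<.17)
m[:195]=0;P=W[m];print("pad",cv2.minAreaRect(P[:,:2].astype(np.float32)))
r=P[P[:,2]>.1535];print("rib",len(r),r.mean(0),np.percentile(P[:,2],[50,99]))
# arm strip edges between housing and pad
g=np.zeros(m.shape,bool);g[115:200,255:310]=1;g&=(W[...,2]>.133)&(W[...,2]<.147);A=W[g]
l=cv2.fitLine(A[:,:2].astype(np.float32),cv2.DIST_L2,0,.01,.01).ravel();print("arm",l,np.degrees(np.arctan2(l[1],l[0])),np.median(A[:,2]))
h=np.zeros(m.shape,bool);h[:110,170:400]=1;h&=(W[...,2]>.15)&(W[...,2]<.19);H=W[h]
u=np.array([.289,-.957]);n=np.array([.957,.289])
e=H[:,:2]@u; c=np.percentile(H[:,:2]@n,[0.5,99.5]);print("house face s",np.percentile(e,99.5),c,c.mean())
print("rib s,n",r[:,:2].mean(0)@u,r[:,:2].mean(0)@n,"tcp",state()["position"][:2]@u,state()["position"][:2]@n)
```

```text
pad ((0.5449540019035339, -0.10036075115203857), (0.03590312600135803, 0.03037390112876892), 16.392234802246094)
rib 701 [ 0.5444 -0.1008  0.1553] [0.1505 0.1568]
arm [ 0.2933 -0.956   0.5326 -0.0588] -72.94238 0.14249562711019576
house face s 0.18220986194599834 [0.4448 0.5412] 0.4930246404399501
rib s,n 0.2538287492387016 0.4917981064236175 tcp 0.25146322248655806 0.49281771619079257
```

Emit:
servo_tool --translation '[[0, 0.03, 0.2], [0, 0.03, 0.35], [0, 0.03, 0.43], [0, 0.03, 0.43]]' --twist '[[0, 0, 0], [0, 0, 0], [0, 0, 0], [0, 0, 0]]'

```text
time: 3.05
position: [0.5452, -0.101, 0.1668]
ee_rot: [-3.105, -0.47, 0.004]
wrist_force: [-0.2, -0.3, -0.2]
width: -0.0002
```

Emit:
servo_tool --translation '[[0, 0, 0.03], [0, 0, 0.06], [0, 0, 0.06]]' --twist '[[0, 0, 0], [0, 0, 0], [0, 0, 0]]'

```text
time: 3.35
position: [0.5462, -0.1024, 0.1625]
ee_rot: [3.106, 0.468, 0.0]
wrist_force: [0.2, 0.3, -0.5]
width: -0.0
```

Emit:
servo_tool --translation '[[0, 0, 0.03], [0, 0, 0.06], [0, 0, 0.06]]' --twist '[[0, 0, 0], [0, 0, 0], [0, 0, 0]]'

```text
time: 3.65
position: [0.5462, -0.1026, 0.1562]
ee_rot: [3.106, 0.468, 0.0]
wrist_force: [0.2, 0.1, 0.7]
width: -0.0001
```

Emit:
servo_tool --translation '[[0, 0, 0.01], [0, 0, 0.01]]' --twist '[[0, 0, 0], [0, 0, 0]]'

```text
time: 3.85
position: [0.5462, -0.1026, 0.1559]
ee_rot: [3.106, 0.468, 0.0]
wrist_force: [-1.1, 0.6, 3.1]
width: -0.0001
```

Emit:
servo_tool --translation '[[0, 0, 0.01], [0, 0, 0.01]]' --twist '[[0, 0, 0], [0, 0, 0]]'

```text
time: 4.05
position: [0.5463, -0.1026, 0.1558]
ee_rot: [3.106, 0.468, 0.001]
wrist_force: [-3.6, 0.4, 8.0]
width: 0.0002
```

Emit:
servo_tool --translation '[[0, 0, 0.01], [0, 0, 0.01]]' --twist '[[0, 0, 0], [0, 0, 0]]'

```text
time: 4.25
position: [0.5464, -0.1027, 0.1551]
ee_rot: [3.106, 0.468, 0.001]
wrist_force: [-4.9, 1.8, 8.5]
width: 0.0001
```

Emit:
servo_tool --translation '[[-0.005, 0, 0.01], [-0.01, 0, 0.01]]' --twist '[[0, 0, 0], [0, 0, 0]]'

```text
time: 4.45
position: [0.5463, -0.1029, 0.1546]
ee_rot: [3.106, 0.468, 0.005]
wrist_force: [-1.2, 2.3, 9.2]
width: 0.0004
```

Emit:
servo_tool --translation '[[-0.002, 0, 0.01], [-0.004, 0, 0.02], [-0.004, 0, 0.02]]' --twist '[[0, 0, 0], [0, 0, 0], [0, 0, 0]]'

```text
time: 4.75
position: [0.5464, -0.1031, 0.1532]
ee_rot: [3.105, 0.468, 0.007]
wrist_force: [-1.4, 1.8, 10.5]
width: -0.0001
```

Emit:
servo_tool --translation '[[-0.003, 0, 0.01], [-0.006, 0, 0.02], [-0.006, 0, 0.02]]' --twist '[[0, 0, 0], [0, 0, 0], [0, 0, 0]]'

```text
time: 5.05
position: [0.5464, -0.1033, 0.1518]
ee_rot: [3.105, 0.468, 0.009]
wrist_force: [-1.6, 1.6, 11.0]
width: 0.0001
```

Emit:
servo_tool --translation '[[-0.003, 0, 0.01], [-0.003, 0, 0.01], [-0.003, 0, 0.01], [-0.003, 0, 0.01]]' --twist '[[0, 0, 0], [0, 0, 0], [0, 0, 0], [0, 0, 0]]'

```text
time: 5.45
position: [0.5464, -0.1034, 0.1513]
ee_rot: [3.105, 0.468, 0.01]
wrist_force: [-0.6, 1.8, 12.9]
width: 0.0001
```

Run:
```python
from bench import *
from h import *
F=[]
for i in range(4):
    grab_frame("wrist" if i else "side");s=state();F.append(s["wrist_force"])
print(np.array(F),s["position"],s["time"])
```

```text
[[-0.5767  1.7155 12.0749]
 [ 0.0756  1.4744 12.8258]
 [-0.6897  1.6054 12.0054]
 [-1.0638  2.309  12.4195]] [ 0.5464 -0.1034  0.1513] 5.65
```

Emit:
servo_tool --translation '[[0, 0, -0.002], [0, 0, -0.002], [0, 0, -0.002], [0, 0, -0.002], [0, 0, -0.002]]' --twist '[[0, 0, 0], [0, 0, 0], [0, 0, 0], [0, 0, 0], [0, 0, 0]]'

```text
time: 6.15
position: [0.5464, -0.1034, 0.1515]
ee_rot: [3.105, 0.468, 0.01]
wrist_force: [-0.0, 2.8, 11.5]
width: -0.0002
```

Run:
```python
from bench import *
from h import *
F=[]
for i in range(6):
    p,d=grab_frame("side");s=state();F.append(s["wrist_force"])
print(np.mean(F,0),s["position"],s["time"]);np.savez("side1.npz",p=p,d=d)
# tip in the wrist view? crop side for gauge, enlarged
cv2.imwrite("pics/side1.png",cv2.resize(p[140:210,255:325,::-1],None,fx=8,fy=8,interpolation=cv2.INTER_CUBIC))
```

```text
[-0.474   1.9283 12.3959] [ 0.5464 -0.1034  0.1514] 6.45
```

View pics/side1.png

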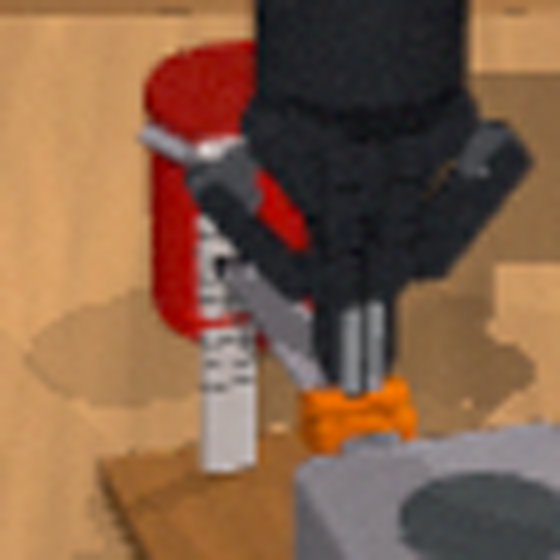

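The test press settled at about 12.3 N; the contact point dropped 4.6 mm at L ≈ 72 mm, so T ≈ 0.58 N·m and the pad belongs at L ≈ 0.145 m, about +74 mm. In the crop the pad is under the fingertips at (355,410) and the gauge post is at (228,330), but the red line can't be made out. Next: release, open and pinch.

Emit:
servo_tool --translation '[[0, 0, -0.2], [0, 0, -0.5], [0, -0.03, -0.5], [0, -0.03, -0.5], [0, -0.03, -0.5]]' --twist '[[0, 0, 0], [0, 0, 0], [0, 0, 0], [0, 0, 0], [0, 0, 0]]' --gripper 0

```text
time: 6.95
position: [0.5423, -0.1, 0.1959]
ee_rot: [-3.106, -0.468, 0.003]
wrist_force: [1.0, 0.3, 0.2]
width: 0.0724
```

Emit:
servo_tool --translation '[[0, 0, 0], [0, 0, 0], [0, 0, 0]]' --twist '[[0, 0, 0], [0, 0, 0], [0, 0, 0]]'

```text
time: 7.25
position: [0.5427, -0.1002, 0.1967]
ee_rot: [-3.106, -0.468, 0.002]
wrist_force: [0.1, 0.2, -0.3]
width: 0.0853
```

Emit:
servo_tool --translation '[[0.015, 0.01, 0.3], [0.015, 0.01, 0.55], [0.015, 0.01, 0.75], [0.015, 0.01, 0.75]]' --twist '[[0, 0, 0], [0, 0, 0], [0, 0, 0], [0, 0, 0]]'

```text
time: 7.65
position: [0.5422, -0.1, 0.1185]
ee_rot: [-3.103, -0.467, 0.01]
wrist_force: [-0.7, 1.1, -0.0]
width: 0.0857
```

Emit:
servo_tool --translation '[[0, 0, 0], [0, 0, 0], [0, 0, 0], [0, 0, 0], [0, 0, 0]]' --twist '[[0, 0, 0], [0, 0, 0], [0, 0, 0], [0, 0, 0], [0, 0, 0]]' --gripper 1 --force 40

```text
time: 8.15
position: [0.5451, -0.1013, 0.1244]
ee_rot: [3.105, 0.468, 0.001]
wrist_force: [-3.9, 0.2, 5.9]
width: 0.0352
```

Emit:
servo_tool --translation '[[-0.01, 0, -0.015], [-0.01, 0.05, -0.015], [-0.01, 0.1, -0.015], [-0.01, 0.15, -0.015], [-0.01, 0.2, -0.015]]' --twist '[[0, 0, 0], [0, 0, 0], [0, 0, 0], [0, 0, 0], [0, 0, 0]]'

```text
time: 8.65
position: [0.5497, -0.1172, 0.1244]
ee_rot: [-3.1, -0.468, -0.001]
wrist_force: [-1.9, 10.2, 3.0]
width: 0.0355
```

Emit:
servo_tool --translation '[[0, 0.1, 0], [0, 0.2, 0], [0, 0.3, 0], [0, 0.4, 0], [0, 0.5, 0]]' --twist '[[0, 0, 0], [0, 0, 0], [0, 0, 0], [0, 0, 0], [0, 0, 0]]'

```text
time: 9.15
position: [0.5639, -0.1648, 0.1239]
ee_rot: [-3.099, -0.468, 0.002]
wrist_force: [-2.6, 11.2, 4.3]
width: 0.035
```

Run:
```python
from bench import *
from h import *
s=state();p,d=grab_frame("wrist");cv2.imwrite("pics/w2.png",p[:,:,::-1])
c=camera_params("wrist");W=cloud(d,c["intrinsics"],toolT(s)@c["T_tool_cam"])
u=np.array([.2905,-.9569]);n=np.array([.9569,.2905])
m=orange(p)&(W[...,2]>.12)&(W[...,2]<.17)
P=W[m];S=P[:,:2]@u;print(m.sum(),"pad s",np.percentile(S,[1,50,99]),"z",np.percentile(P[:,2],[1,50,99]))
H=(W[...,2]>.16)&(W[...,2]<.185)&(np.abs(W[...,:2]@n-.492)<.045)&((W[...,:2]@u)<.2);print("house face",np.percentile(W[H][:,:2]@u,99) if H.any() else 0)
print("tcp s",s["position"][:2]@u,s["position"],s["wrist_force"])
```

```text
7639 pad s [0.3055 0.3158 0.3346] z [0.1349 0.1498 0.1561]
house face 0
tcp s 0.32149819676934027 [ 0.5639 -0.1648  0.1239] [-2.6053 11.1589  4.2507]
```

View pics/w2.png

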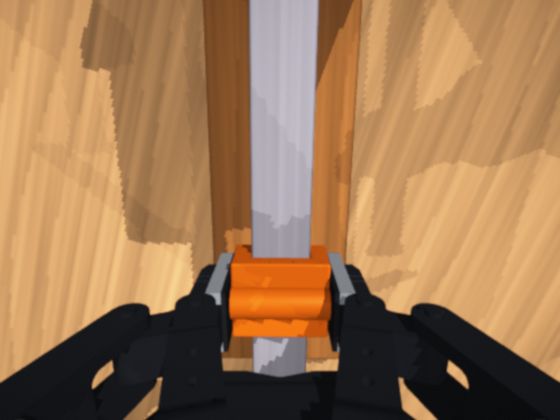

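Wrist view: the pad is firmly pinched at (280,290) between the fingertips and moved with them, now at L ≈ 0.137 m. About 7 mm more to go, then release.

Emit:
servo_tool --translation '[[0, 0.04, 0], [0, 0.07, 0], [0, 0.07, 0]]' --twist '[[0, 0, 0], [0, 0, 0], [0, 0, 0]]'

```text
time: 9.5
position: [0.5661, -0.1721, 0.124]
ee_rot: [-3.101, -0.467, 0.001]
wrist_force: [-2.5, 8.5, 3.5]
width: 0.0355
```

Emit:
servo_tool --translation '[[0, 0, 0], [0, 0, 0], [0, 0, 0], [0, 0, 0]]' --twist '[[0, 0, 0], [0, 0, 0], [0, 0, 0], [0, 0, 0]]' --gripper 0

```text
time: 9.9
position: [0.5665, -0.1749, 0.1241]
ee_rot: [3.106, 0.468, 0.0]
wrist_force: [0.3, -0.2, -0.6]
width: 0.0857
```

Emit:
servo_tool --translation '[[0, 0, -0.3], [0, 0, -0.6], [0, 0, -0.6], [0, 0, -0.6]]' --twist '[[0, 0, 0], [0, 0, 0], [0, 0, 0], [0, 0, 0]]'

```text
time: 10.3
position: [0.567, -0.1751, 0.185]
ee_rot: [3.105, 0.468, 0.003]
wrist_force: [-0.3, 0.3, -0.1]
width: 0.0853
```

Emit:
servo_tool --translation '[[0, 0, 0], [0, 0, 0], [0, 0, 0], [0, 0, 0], [0, 0, 0]]' --twist '[[0, 0, 0], [0, 0, 0], [0, 0, 0], [0, 0, 0], [0, 0, 0]]' --gripper 1

```text
time: 10.8
position: [0.5663, -0.1746, 0.1836]
ee_rot: [-3.106, -0.468, 0.001]
wrist_force: [-0.0, -0.6, 0.4]
width: 0.0125
```

```bash
cat > look.py <<'E'
from bench import *
from h import *
import sys
s=state();p,d=grab_frame("wrist");cv2.imwrite(sys.argv[1],p[:,:,::-1])
c=camera_params("wrist");T=toolT(s);W=cloud(d,c["intrinsics"],T@c["T_tool_cam"])
u=np.array([.2905,-.9569]);n=np.array([.9569,.2905])
m=orange(p)&(W[...,2]>.07)&(W[...,2]<.17)
P=W[m];S=P[:,:2]@u;N=P[:,:2]@n
print(m.sum(),"pad s",np.percentile(S,[1,50,99]),"n",np.percentile(N,[1,99]).mean(),"z",np.percentile(P[:,2],[1,50,99]))
r=P[:,2]>.1535
if r.any():print("rib s",S[r].mean(),"L",S[r].mean()-.1829)
print("tcp s,n",s["position"][:2]@u,s["position"][:2]@n,s["position"],T[:3,2],s["wrist_force"],s["time"])
E
python3 look.py pics/w3.png
```

```text
3081 pad s [0.3132 0.3234 0.3416] n 0.49203211044429473 z [0.1354 0.1507 0.1568]
rib s 0.3278364650988617 L 0.1449364650988617
tcp s,n 0.33159467577234586 0.49119387583745816 [ 0.5663 -0.1746  0.1836] [-0.0006  0.0003 -1.    ] [-0.024  -0.6066  0.444 ] 10.8
```

Emit:
servo_tool --translation '[[0.01, -0.04, 0], [0.01, -0.04, 0.15], [0.01, -0.04, 0.22], [0.01, -0.04, 0.22], [0.01, -0.04, 0.22]]' --twist '[[0, 0, 0], [0, 0, 0], [0, 0, 0], [0, 0, 0], [0, 0, 0]]'

```text
time: 11.35
position: [0.5659, -0.1704, 0.1612]
ee_rot: [-3.106, -0.468, 0.002]
wrist_force: [0.3, 0.4, 0.5]
width: 0.0001
```

Emit:
servo_tool --translation '[[0, 0, 0.04], [0, 0, 0.06], [0, 0, 0.07]]' --twist '[[0, 0, 0], [0, 0, 0], [0, 0, 0]]'

```text
time: 11.65
position: [0.5665, -0.1707, 0.1556]
ee_rot: [3.106, 0.468, 0.001]
wrist_force: [-2.3, 0.9, 5.1]
width: 0.0003
```

Emit:
servo_tool --translation '[[-0.01, 0, 0.03], [-0.01, 0, 0.06], [-0.015, 0, 0.1], [-0.015, 0, 0.1]]' --twist '[[0, 0, 0], [0, 0, 0], [0, 0, 0], [0, 0, 0]]'

```text
time: 12.05
position: [0.5665, -0.1714, 0.1464]
ee_rot: [3.105, 0.468, 0.007]
wrist_force: [2.0, 1.2, 6.4]
width: -0.0001
```

Emit:
servo_tool --translation '[[0.005, 0, 0.04], [0.005, 0, 0.08], [0.005, 0, 0.12], [0.005, 0, 0.12]]' --twist '[[0, 0, 0], [0, 0, 0], [0, 0, 0], [0, 0, 0]]'

```text
time: 12.45
position: [0.5666, -0.1714, 0.1347]
ee_rot: [3.105, 0.468, 0.005]
wrist_force: [-0.9, 0.9, 9.4]
width: -0.0003
```

Emit:
servo_tool --translation '[[0, 0, 0.04], [0, 0, 0.07], [0, 0, 0.07]]' --twist '[[0, 0, 0], [0, 0, 0], [0, 0, 0]]'

```text
time: 12.75
position: [0.5666, -0.1711, 0.1281]
ee_rot: [3.105, 0.468, 0.005]
wrist_force: [-2.0, 1.9, 10.2]
width: 0.0
```

Emit:
servo_tool --translation '[[-0.004, 0, 0.03], [-0.004, 0, 0.05], [-0.004, 0, 0.05], [-0.004, 0, 0.05]]' --twist '[[0, 0, 0], [0, 0, 0], [0, 0, 0], [0, 0, 0]]'

```text
time: 13.15
position: [0.5664, -0.1708, 0.1238]
ee_rot: [3.106, 0.468, 0.006]
wrist_force: [-0.7, 4.1, 11.1]
width: 0.0004
```

Run:
```python
from bench import *
from h import *
F=[]
for i in range(6):
    p,d=grab_frame("top" if i==5 else "side");s=state();F.append(s["wrist_force"])
    if i==4: ps,ds=p,d
print(np.mean(F,0),s["position"],s["time"]);np.savez("press2.npz",p=p,d=d,ps=ps,ds=ds)
a=cv2.resize(ps[140:210,250:320,::-1],(560,560),interpolation=cv2.INTER_CUBIC)
cv2.imwrite("pics/press2.png",a)
c=camera_params("side");W=cloud(ds,c["intrinsics"],c["pose"])
u=np.array([.2905,-.9569]);n=np.array([.9569,.2905]);S=W[...,:2]@u-.1829;N=W[...,:2]@n-.492
q=(np.abs(N)<.012)&(S>.165)&(S<.225)&(W[...,2]>.05)&(W[...,2]<.15);print(q.sum())
if q.sum()>5:
    print(np.polyfit(S[q],W[q][:,2],1)); o=np.argsort(S[q]);print(np.c_[S[q],W[q][:,2],ps[q]][o][-25::2])
```

```text
[-1.2441  3.8435 11.8939] [ 0.5664 -0.1708  0.1239] 13.45
19
[-0.2347  0.146 ]
[[  0.1811   0.1044 129.     112.     110.    ]
 [  0.1861   0.1045 133.     125.     128.    ]
 [  0.1891   0.1021 136.     126.     129.    ]
 [  0.1945   0.0969 114.     109.     111.    ]
 [  0.2003   0.0991 121.     117.     119.    ]
 [  0.203    0.0961  81.      76.      80.    ]
 [  0.2042   0.0985  91.      87.      89.    ]
 [  0.2097   0.0977  33.      31.      34.    ]
 [  0.2098   0.0971  36.      35.      37.    ]
 [  0.2144   0.0935  61.      56.      59.    ]]
```

View pics/press2.png

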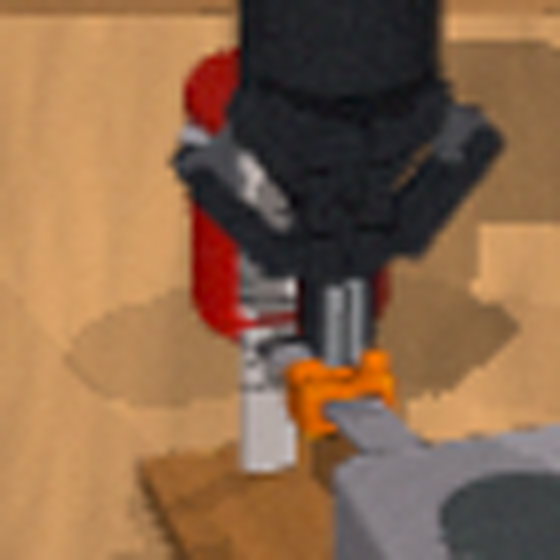

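Emit:
servo_tool --translation '[[-0.003, -0.007, 0.008], [-0.003, -0.007, 0.015], [-0.003, -0.007, 0.015], [-0.003, -0.007, 0.015], [-0.003, -0.007, 0.015]]' --twist '[[0, 0, 0], [0, 0, 0], [0, 0, 0], [0, 0, 0], [0, 0, 0]]'

```text
time: 13.95
position: [0.5664, -0.1707, 0.1228]
ee_rot: [3.105, 0.468, 0.007]
wrist_force: [-2.5, 3.9, 11.8]
width: 0.0001
```

```bash
cat > f.py <<'E'
from bench import *
from h import *
F=[]
for i in range(10):
    p,d=grab_frame("side");s=state();F.append(s["wrist_force"])
F=np.array(F);print(F.mean(0),F[:,2].min(),F[:,2].max(),s["position"],s["time"])
c=camera_params("side");W=cloud(d,c["intrinsics"],c["pose"]);u=np.array([.2905,-.9569]);n=np.array([.9569,.2905]);S=W[...,:2]@u-.1829;N=W[...,:2]@n-.492
q=(np.abs(N)<.012)&(S>.18)&(S<.215)&(W[...,2]>.05)&(W[...,2]<.15);print(np.polyfit(S[q],W[q][:,2],1))
h=cv2.cvtColor(p,cv2.COLOR_RGB2HSV);r=((h[...,0]<8)|(h[...,0]>172))&(h[...,1]>150)&(S>.225)&(S<.26)&(abs(N)<.02)&(W[...,2]>.05)
print("red",r.sum(),W[r])
E
python3 f.py
```

```text
[-0.7955  2.7747 11.902 ] 11.049013914238865 12.804537195138982 [ 0.5664 -0.1706  0.1228] 14.45
[-0.1891  0.1358]
red 9 [[ 0.6106 -0.2642  0.0914]
 [ 0.6074 -0.2623  0.0924]
 [ 0.5878 -0.2637  0.0915]
 [ 0.5845 -0.2572  0.0951]
 [ 0.6105 -0.2547  0.0929]
 [ 0.6073 -0.2591  0.0905]
 [ 0.6041 -0.2563  0.092 ]
 [ 0.6008 -0.2552  0.0926]
 [ 0.5976 -0.2592  0.0903]]
```

The tip is within about 1 mm of the line by both kinematics and depth, with force about 12 N. Holding briefly, then letting go.

Emit:
servo_tool --translation '[[0, -0.003, 0], [0, -0.003, 0], [0, -0.003, 0], [0, -0.003, 0], [0, -0.003, 0]]' --twist '[[0, 0, 0], [0, 0, 0], [0, 0, 0], [0, 0, 0], [0, 0, 0]]'

```text
time: 14.95
position: [0.5664, -0.1706, 0.1229]
ee_rot: [3.104, 0.468, 0.008]
wrist_force: [0.3, 2.1, 11.5]
width: 0.0001
```

Emit:
servo_tool --translation '[[0, 0, -0.1], [0, 0, -0.2], [0, 0, -0.3], [0, 0, -0.45], [0, 0, -0.6]]' --twist '[[0, 0, 0], [0, 0, 0], [0, 0, 0], [0, 0, 0], [0, 0, 0]]'

```text
time: 15.45
position: [0.5636, -0.1699, 0.1794]
ee_rot: [-3.106, -0.468, 0.003]
wrist_force: [0.9, -0.1, 0.9]
width: 0.0
```

Emit:
servo_tool --translation '[[0, 0, -0.3], [0, 0, -0.4], [0, 0, -0.4], [0, 0, -0.4], [0, 0, -0.4]]' --twist '[[0, 0, 0], [0, 0, 0], [0, 0, 0], [0, 0, 0], [0, 0, 0]]'

```text
time: 15.95
position: [0.5634, -0.1697, 0.2174]
ee_rot: [-3.105, -0.468, 0.004]
wrist_force: [0.2, 0.1, -0.7]
width: 0.0001
```

```bash
python3 look.py pics/w4.png
python3 - <<'E'
from bench import *
from h import *
p,d=grab_frame("top");cv2.imwrite("pics/top4.png",p[:,:,::-1]);print(state()["wrist_force"])
E
```

```text
2425 pad s [0.3133 0.3242 0.3415] n 0.4919491728198683 z [0.1373 0.1505 0.1569]
rib s 0.32799952221416795 L 0.14509952221416794
tcp s,n 0.3260838126941408 0.4898028945286923 [ 0.5634 -0.1697  0.2174] [-0.0031  0.0013 -1.    ] [ 0.2356  0.1435 -0.6731] 15.95
[-0.1996 -1.122  -0.2286]
```

View pics/w4.png

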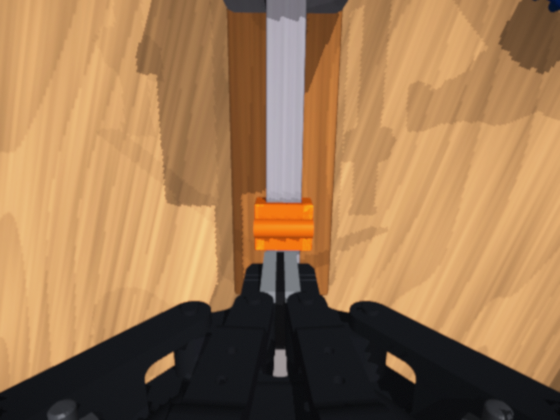

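View pics/top4.png

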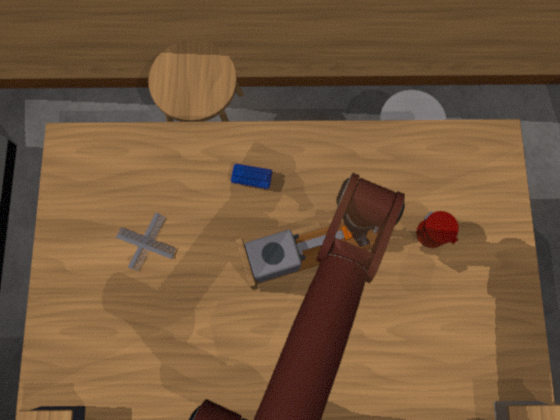

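The wrist view shows the pad at (284,225), back up at z 0.157 and still at L 0.145 m, with the fingers clear above it. In the top view the brush (252,176), canister (438,229) and combs (146,242) haven't moved.

```bash
python3 -c "
from bench import *
print(sign_off())"
```

```text
the job is handed in; nothing more can be done
None
```

The pad now sits where a 12 N press brings the arm's tip level with the red line, and the job is handed in. No verdict is reported.

- **Test press:** about 12.3 N on the pad at 72 mm from the root, held for about 1 s, sank it only 4.6 mm. That gives T of roughly 0.58 N m.
- **Slide:** I pinched the pad and slid it to about 145 mm from the root, a pad reading of about 0.08.
- **Second press:** about 11.9 N (readings 11.0 to 12.8), held for more than 1 s. The tip was within about 1 mm of the red line by the finger height. The side camera's depth reading agreed, though it is coarser, scattered by 2 to 3 mm.
- **Sideways force:** about 2 to 4 N remained during that press. The total force was about 12.2 to 12.5 N.
- **Final check:** I let go and the arm sprang back up, with the pad top at 0.157 m and the pad still at 145 mm. The fingers were about 60 mm clear, and the brush, canister and combs look unmoved in the top view.

I saw no failed check. The red line was barely visible in the side pictures, so I located it by depth and colour, not by eye.

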